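# Pry the retaining clip off the big change gear's shaft

## Task

Pick up the hooked pick from the rubber mat, catch its hook in the pull loop of the sprung retaining clip on the larger gear's shaft, and pry the clip sideways right out of its groove and well clear of the shaft. Touch that clip only with the pick, keep it from dropping off the bench, and leave the smaller gear's clip alone. Then lay the pick back on the mat and let go.

Things in the scene. Friction and masses are not known exactly. Their poses are not given: they have to be found in the camera images.
- pick: Hooked pick, loose on the mat, 0.11 kg: flat-sided wooden handle (84 long, 22 wide, 34 high), then a thin steel shank ending in a hook bent straight down. The pick beside it has the same handle but a straight, 40 mm longer shank: not needed. Origin: centre of the handle's underside; x along the handle to the hook, z up. Grip the handle across its 22 mm width, firmly (about 70 N).
- pick_grip (a point): Centre of the hooked pick's handle, half-way up (17 mm above its underside); same axes as the pick. The handle ends 42 mm ahead (x) of it.
- pick_tip (a point): Lowest point of the pick's downward hook: 104 mm ahead (x) of the handle's centre, 3.5 mm above the level of the handle's underside. Same axes. The hook is 5 mm round; the shank's axis runs 24.5 mm above this point.
- clip: Sprung clip of the LARGER gear: bright 5 mm wire, an open ring with two sprung arms snapped round the shaft's groove, and a rectangular pull loop. Loose, 40 g. Origin: ring centre, at its underside; x points from ring to loop, z up. Pulled level along its +x (5 to 15 N) it snaps free after about 12 mm, is clear of the shaft after 25 mm.
- clip_loop (a point): Centre of that clip's pull loop, 31 mm from the ring centre along the clip's x, half-way up the wire; same axes. The opening is about 18 mm along x and 21 mm wide (y), with 17 mm of free depth below it. The outer bar, which the hook pulls on, has its axis 11 mm farther out.
- big_gear_shaft (a point): Centre of the groove of the larger gear's upright shaft (fixed stand, base 90 mm square and 20 high; gear 100 mm across, its face 38 above the table; hub 40 mm across up to 55; groove 24 mm across from 55 to 62; shaft end 32 mm across up to 76; a keeper plate's two prongs, top at 55, 22 mm apart, reach 70 out under the loop). x points the way the pull loop points, z up.
- other_clip: The same-looking clip on the SMALLER gear (65 mm across, same stand and heights). Origin and axes as for the clip. Leave it alone.
- mat: Black rubber tool mat, 300 (x) by 200 (y) by 3 thick, fixed on the bench. Origin: centre of its underside.
Mind the look-alikes: they are no part of the job. Leave any purple or turquoise look-alike of the pick alone.

How it is judged:
By the outcome, as a careful person would: the job done as asked, in the order asked, and still so for the second after the job is handed in, with the robot touching nothing.
It also fails if it takes over 51 s, if anything falls off the work surface, if the arm or the gripper's body presses on something with over 40 N, if the wrist force passes 120 N, or if a joint passes its speed limit or range.

## Robot

A 6-joint arm with a two-finger parallel gripper is mounted at the origin on the work surface. World frame = base frame: x ahead of the robot, y to its left, z up, the work surface at z = 0. Lengths are in m, angles in rad, forces in N, time in s.
With the tool pointing down it reaches from about 0.225 to 0.875 m from the base axis. Payload 3.4 kg.
Tool frame: the origin (TCP) lies on the mounting face of the last link; the fingertips stand 173 mm ahead of it and the grasp point (between the pads) lies 155 mm ahead of it; y points along the fingers, x is the direction in which the jaws open and shut, and the axes are right-handed (so a half turn about y gives the same grasp; the last joint's range is limited). The gripper opens to 85 mm and grips with 20 to 120 N. Pads are 22 mm wide; open, the fingers measure 114 mm over their backs; the gripper's body (76 mm by 85 mm) begins 54 mm behind the grasp point. The pads swing forward as they close: fully open they stand 13 mm farther back than shut.
Start: joints at [-1.467, 0.276, 1.505, -0, 1.361, -0.121], TCP at [0.128, -0.561, 0.405] pointing down, gripper open.
Joint ranges: [-2.89, 2.89], [-0.75, 2.08], [0.22, 2.7], [-1.18, 4.32], [0.11, 2.71], [-2.7, 2.7]. Speed limits (rad/s): [2.57, 2.57, 3.14, 3.14, 3.14, 3.14].

## Interface

Orientations are given as a unit quaternion [w, x, y, z].
In Python, from rig import manip, vision, ticket gives the robot as it stands.
- The arm moves only by the tool arm_command, never from a script. Its argument "increments" is one flat list of numbers, 7 for each row, row after row: the turn, a rotation vector about the tool's x, y, z in rad, then the shift along the tool's x, y, z in cm, then the closure, from 0 (fully open) to 1 (shut). In form: [wx, wy, wz, tx, ty, tz, hand, wx, wy, wz, tx, ty, tz, hand, ...]. A call has 1 to 8 rows; each row shifts and turns the commanded pose from where the row before left it, along the tool's axes as they then stand; what a row does not reach is not made up. A row lasts 1/8 s, in which the tool goes at most 62.5 mm and 10.7 degrees, less where a joint would pass 70% of its speed; a pose out of reach is approached as far as the arm can. A call is refused whole if a number of a shift passes 6.25 or a number of a turn 0.188, either way. A call with a gripper value outside its range is refused whole. The fingers move at their own pace and stop on an object; "grip_force" is the grip in N (left out, the last holds). Time passes only in rows, so rows that do not move let the fingers close. It gives the time, the measured TCP pose, the force and the opening at its end, in the units of the state.
- manip.get_state(): the state, without advancing time (a new reading comes with each control period).
- vision.get_image(name): name is "scene" or "top" or "wrist"; returns the picture (384x512x3 uint8, red, green, blue); there is no depth.
- vision.camera_params(name): a dict with "vfov" (degrees; the focal length in pixels is half the picture's height over the tangent of half this angle, whatever the lens; pixels are square), "cx", "cy" (the principal point, pixels), "R" (3x3) and "t" (3): a world point X has camera coordinates R X + t. Camera axes: x right, y down, z forward; pixel columns grow to the right and rows downward; lengths in m; the calibration is good to about 2 mm. A picture is of the moment at which its call begins: read the wrist's pose just before it. camera_params takes no time and is no camera call; for the wrist camera it gives the pose at the moment of the call.
- ticket.sign_off(): hands the job in, once; it reports no verdict.
The state is a dict: "clock": time; "qpos": joint angles; "qd": joint speeds; "effort": joint torques, N m; "position": TCP position; "ee_rot": TCP orientation; "contact_force": force on the tool from outside, world axes, zero at the start; "moment": the same for the moment, N m; "width": finger opening in m.
Only numpy, scipy, OpenCV 4.12 (cv2) and the standard library are available. Lean on these libraries where they do the work, as an engineer would, in place of code of your own. Each camera call takes 0.05 s, during which the arm holds its last target.

## Working session

There is one attempt and no reset: what is moved stays moved. The work goes in short steps, Python scripts to look and compute and a tool call to move; the robot and the scene stay as the last step left them, time stands still between calls to the robot, and variables do not carry over. Pictures are saved under pics/ and viewed, and the job is handed in when it is done.

Besides the shell and the picture viewer there is one more tool, called after "Emit:" by a JSON object that holds its "method" and its "body", one argument or row to a line. arm_command: Moves the arm, as the interface text tells. Its arguments: {"type":"object","properties":{"increments":{"type":"array"},"grip_force":{"type":"number"}},"required":["increments"]}

```bash
ls; mkdir -p pics; python3 - <<'E'
from rig import manip, vision
import cv2
print(manip.get_state())
for n in ["scene","top","wrist"]:
    im=vision.get_image(n); cv2.imwrite(f"pics/{n}0.png",im[:,:,::-1])
    print(n,vision.camera_params(n))
E
```

```text
pics
{'clock': 0.0, 'qpos': array([-1.46697012e+00,  2.76589837e-01,  1.50613831e+00,  5.11059050e-06,
        1.36068107e+00, -1.20984571e-01]), 'qd': array([-8.82437747e-04,  6.80268807e-04,  1.16393344e-03, -2.26058197e-03,
        4.87243948e-04, -2.54929997e-05]), 'effort': array([ 3.53009113e-03, -4.16767251e+01, -2.45804018e+01, -1.58329635e-04,
        1.09591315e-02, -4.70837662e-06]), 'position': array([ 0.12816228, -0.5603173 ,  0.40384029]), 'ee_rot': array([ 0.55338779, -0.55246927,  0.44120925, -0.44031131]), 'contact_force': array([-0.64636348,  0.66312136, -0.87593983]), 'moment': array([-0.02257391, -0.03089452, -0.00546223]), 'width': 0.08527816102730455}
scene {'vfov': 44.57588781882389, 'cx': 255.00808832047878, 'cy': 187.17332289494868, 'R': array([[-0.85758342,  0.51428505, -0.00784683],
       [ 0.42245188,  0.69558269, -0.58111886],
       [-0.29340262, -0.50167281, -0.81378087]]), 't': array([ 0.45104364, -0.23696397,  1.41742932])}
top {'vfov': 50.164828130449166, 'cx': 251.83267974978324, 'cy': 191.05316778642006, 'R': array([[-6.83960478e-04, -9.99999711e-01, -3.31587789e-04],
       [-9.81991300e-01,  7.34288579e-04, -1.88924711e-01],
       [ 1.88924900e-01,  1.96399289e-04, -9.81991519e-01]]), 't': array([0.0552541 , 0.57748637, 0.87694596])}
wrist {'vfov': 71.930189867654, 'cx': 255.83049336532227, 'cy': 190.65953711488137, 'R': array([[ 0.22337692, -0.97473135, -0.00124472],
       [-0.92724959, -0.21288899,  0.30803649],
       [-0.30051781, -0.06765407, -0.95137373]]), 't': array([-0.57271879, -0.04146441,  0.37913766])}
```

View pics/scene0.png

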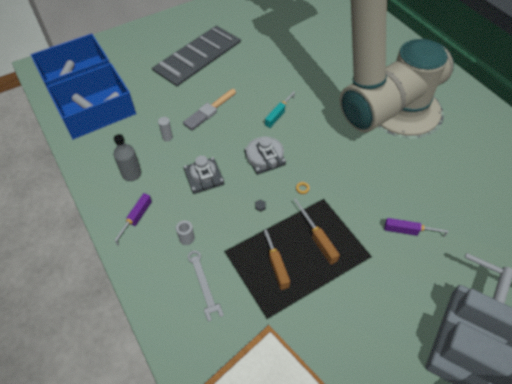

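View pics/top0.png

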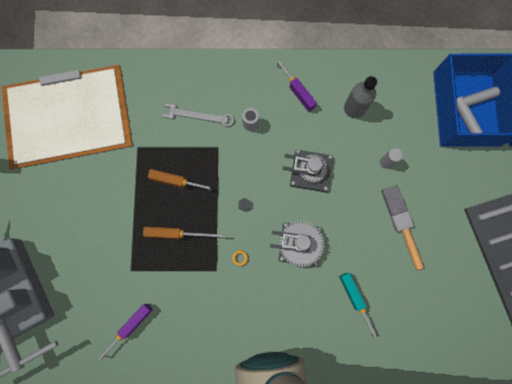

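View pics/wrist0.png

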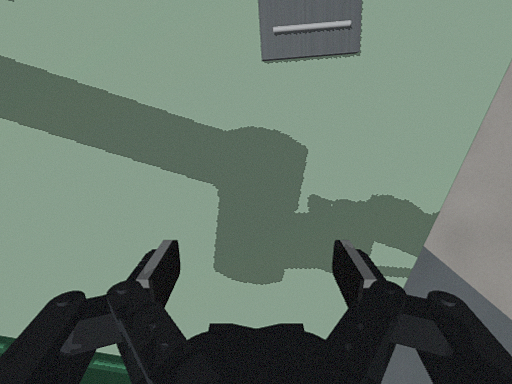

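```bash
python3 - <<'E'
import cv2
t=cv2.imread("pics/top0.png"); s=cv2.imread("pics/scene0.png")
a=cv2.resize(t[160:250,130:230],None,fx=7,fy=6.0,interpolation=cv2.INTER_CUBIC)
a=cv2.resize(t[160:250,130:230],None,fx=6,fy=6,interpolation=cv2.INTER_CUBIC)
b=cv2.resize(t[210:280,260:340],None,fx=8,fy=8,interpolation=cv2.INTER_CUBIC)
c=cv2.resize(s[195:295,240:350],None,fx=6,fy=6,interpolation=cv2.INTER_CUBIC)
d=cv2.resize(s[125:195,180:290],None,fx=7,fy=7,interpolation=cv2.INTER_CUBIC)
for n,i in zip("abcd",(a,b,c,d)): cv2.imwrite(f"pics/c{n}.png",i)
E
```

```text
(no output)
```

View pics/ca.png

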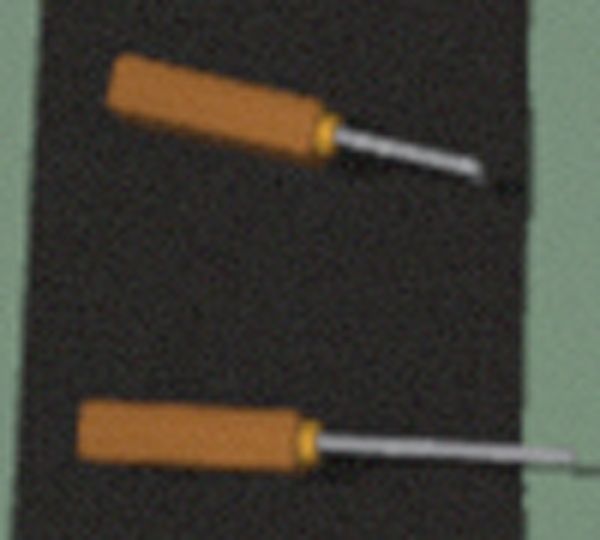

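View pics/cb.png

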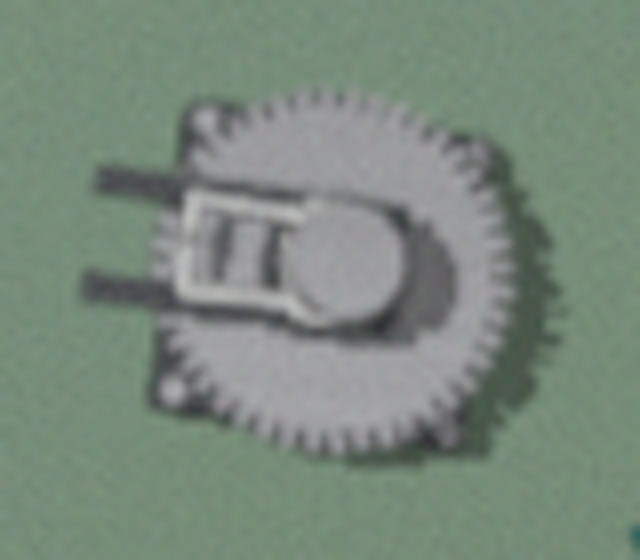

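View pics/cc.png

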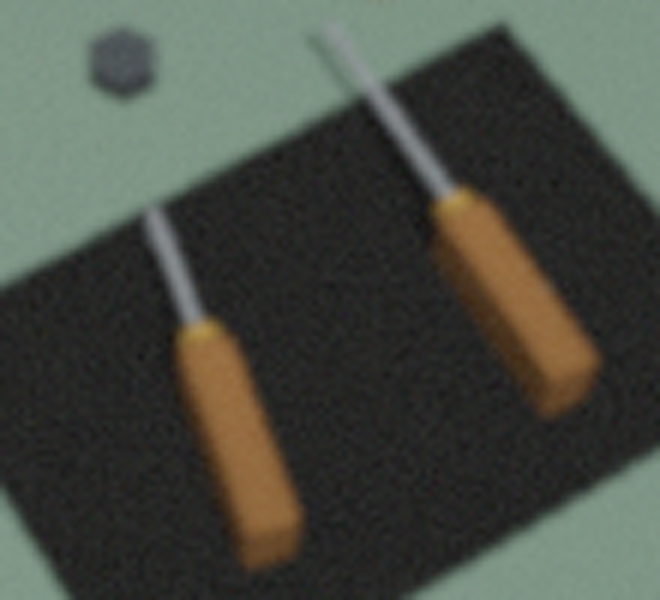

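View pics/cd.png

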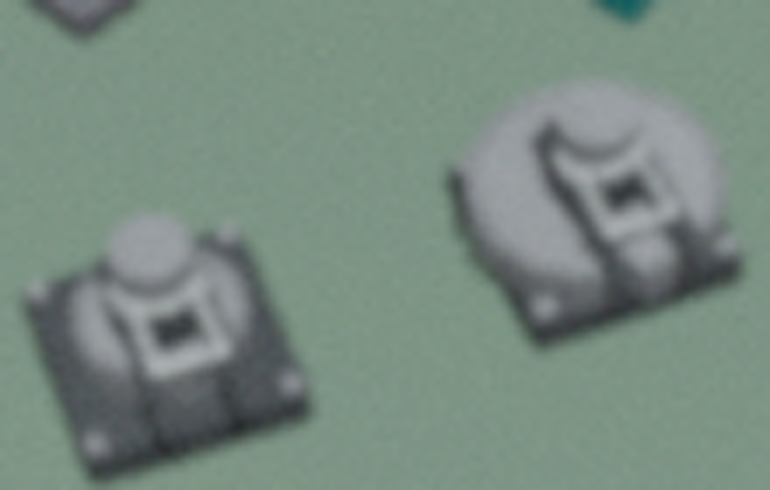

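```bash
cat > h.py <<'E'
import numpy as np, cv2, json
from scipy.optimize import least_squares
from scipy.spatial.transform import Rotation as Ro
def cam(p):
    f=192/np.tan(np.radians(p['vfov'])/2); return f,np.array(p['R']),np.array(p['t']),p['cx'],p['cy']
def proj(p,X):
    f,R,t,cx,cy=cam(p); c=np.atleast_2d(X)@R.T+t; return np.c_[f*c[:,0]/c[:,2]+cx, f*c[:,1]/c[:,2]+cy]
def unproj(p,uv,z):
    f,R,t,cx,cy=cam(p); uv=np.atleast_2d(uv); d=np.c_[(uv[:,0]-cx)/f,(uv[:,1]-cy)/f,np.ones(len(uv))]@R
    C=-R.T@t; s=(z-C[2])/d[:,2]; return C+s[:,None]*d
def place(xyt,P,z0=0):
    x,y,a=xyt; P=np.atleast_2d(P); c,s=np.cos(a),np.sin(a)
    return np.c_[x+c*P[:,0]-s*P[:,1], y+s*P[:,0]+c*P[:,1], z0+P[:,2]]
E
python3 - <<'E'
from h import *
from rig import vision
T=vision.camera_params("top");S=vision.camera_params("scene")
def cr(l,o,k): return (np.array(l,float)+.5)/k-.5+np.array(o)
# pick
mt=cr([(125,57),(109,101),(328,103),(317,152),(478,166)],(130,160),6)
print(unproj(T,mt,[.037,.037,.037,.037,.031]) if 0 else [unproj(T,m,z)[0].round(4) for m,z in zip(mt,[.037]*4+[.031])])
ms=cr([(300,520),(245,545),(232,328),(180,343),(153,210)],(240,195),6)
print([unproj(S,m,z)[0].round(4) for m,z in zip(ms,[.037]*4+[.031])])
mb=cr([(348,262),(187,195),(180,300),(300,208),(292,303),(100,180),(85,287)],(260,210),8)
print([unproj(T,m,z)[0].round(4) for m,z in zip(mb,[.076,.0585,.0585,.0585,.0585,.055,.055])])
md=cr([(598,128),(685,215),(608,245)],(180,125),7)
print([unproj(S,m,z)[0].round(4) for m,z in zip(md,[.076,.061,.061])])
print(unproj(T,[[135,148],[218,148],[216,271],[131,271]],.003))
E
```

```text
[array([0.6336, 0.2922, 0.037 ]), array([0.616 , 0.2977, 0.037 ]), array([0.6151, 0.2125, 0.037 ]), array([0.5956, 0.2161, 0.037 ]), array([0.5913, 0.1543, 0.031 ])]
[array([0.616 , 0.3021, 0.037 ]), array([0.6391, 0.2999, 0.037 ]), array([0.5942, 0.2207, 0.037 ]), array([0.6151, 0.2157, 0.037 ]), array([0.5908, 0.1562, 0.031 ])]
[array([ 0.4603, -0.0561,  0.076 ]), array([ 0.4799, -0.0141,  0.0585]), array([ 0.451 , -0.0117,  0.0585]), array([ 0.4763, -0.0454,  0.0585]), array([ 0.4502, -0.0426,  0.0585]), array([0.4844, 0.0098, 0.055 ]), array([0.4548, 0.0143, 0.055 ])]
[array([ 0.4657, -0.0477,  0.076 ]), array([ 0.4534, -0.0048,  0.061 ]), array([ 0.4859, -0.0076,  0.061 ])]
[[0.69521335 0.34113475 0.003     ]
 [0.69505373 0.13769591 0.003     ]
 [0.39916792 0.13791688 0.003     ]
 [0.39930234 0.33467299 0.003     ]]
```

```bash
cat >> h.py <<'E'
def quatR(q): return Ro.from_quat([q[1],q[2],q[3],q[0]]).as_matrix()
def plan(pos,R,gt,yawx,n=None,vmax=6.0):
    """gt: target grasp point world; yawx: tool x world yaw (rad), tool y down."""
    x=np.array([np.cos(yawx),np.sin(yawx),0]); y=np.array([0,0,-1.]); Rt=np.c_[x,y,np.cross(x,y)]
    pt=np.array(gt)-0.155*Rt[:,1]
    rv=Ro.from_matrix(R.T@Rt).as_rotvec()
    d=pt-pos
    if n is None: n=int(max(1,np.ceil(max(np.linalg.norm(d)*100/vmax,np.linalg.norm(rv)/.18))))
    rows=[];Rc=R
    for i in range(n):
        Rn=Rc@Ro.from_rotvec(rv/n).as_matrix()
        rows.append(np.r_[rv/n,Rc.T@d*100/n]); Rc=Rn
    # note: shift taken along axes before the row's turn
    for i in range(0,n,8):
        print('[',', '.join(', '.join(f'{v:.3f}' for v in r)+', H' for r in rows[i:i+8]),']')
def now():
    from rig import manip
    s=manip.get_state(); R=quatR(s['ee_rot'])
    print('t',round(s['clock'],2),'grasp',(s['position']+.155*R[:,1]).round(4),'yawx',np.degrees(np.arctan2(R[1,0],R[0,0])).round(1),'F',s['contact_force'].round(1),'w',round(s['width'],4),'tilt',R[:,1].round(3))
    return s['position'],R,s
E
python3 - <<'E'
from h import *
p,R,s=now(); print(R.round(3)); 
for a in (-13.5,166.5):
  plan(p,R,(.55,-.02,.30),np.radians(a))
E
```

```text
t 0.15 grasp [ 0.1281 -0.5602  0.249 ] yawx -77.1 F [ 0.3 -0.1  0.4] w 0.0855 tilt [-0.     0.001 -1.   ]
[[ 0.223 -0.     0.975]
 [-0.975  0.001  0.223]
 [-0.001 -1.     0.   ]]
[ -0.000, -0.093, -0.000, -3.607, -0.419, 4.431, H, -0.000, -0.093, -0.000, -3.182, -0.420, 4.745, H, -0.000, -0.093, -0.000, -2.730, -0.420, 5.019, H, -0.000, -0.093, -0.000, -2.255, -0.421, 5.250, H, -0.000, -0.093, -0.000, -1.760, -0.422, 5.435, H, -0.000, -0.093, -0.000, -1.250, -0.422, 5.575, H, -0.000, -0.093, -0.000, -0.729, -0.423, 5.666, H, -0.000, -0.093, -0.000, -0.203, -0.423, 5.710, H ]
[ -0.000, -0.093, -0.000, 0.326, -0.424, 5.704, H, -0.000, -0.093, -0.000, 0.851, -0.424, 5.649, H, -0.000, -0.093, -0.000, 1.370, -0.424, 5.546, H, -0.000, -0.093, -0.000, 1.877, -0.425, 5.396, H ]
[ 0.000, 0.169, -0.000, -3.607, -0.419, 4.431, H, 0.000, 0.169, -0.000, -4.302, -0.419, 3.760, H, 0.000, 0.169, -0.000, -4.874, -0.419, 2.982, H, 0.000, 0.169, -0.000, -5.306, -0.419, 2.118, H, 0.000, 0.169, -0.000, -5.587, -0.419, 1.194, H, 0.000, 0.169, -0.000, -5.709, -0.420, 0.236, H, 0.000, 0.169, -0.000, -5.667, -0.420, -0.729, H, 0.000, 0.169, -0.000, -5.463, -0.421, -1.673, H ]
[ 0.000, 0.169, -0.000, -5.103, -0.422, -2.570, H, 0.000, 0.169, -0.000, -4.597, -0.422, -3.393, H, 0.000, 0.169, -0.000, -3.960, -0.423, -4.118, H, 0.000, 0.169, -0.000, -3.209, -0.424, -4.727, H ]
```

```bash
python3 - <<'E'
from h import *
p,R,s=now()
plan(p,R,(.47,-.03,.25),np.radians(-13.5),n=11)
E
```

```text
t 0.15 grasp [ 0.1281 -0.5602  0.249 ] yawx -77.1 F [ 0.3 -0.1  0.4] w 0.0855 tilt [-0.     0.001 -1.   ]
[ -0.000, -0.101, -0.000, -4.008, -0.002, 4.104, H, -0.000, -0.101, -0.000, -3.574, -0.003, 4.487, H, -0.000, -0.101, -0.000, -3.103, -0.004, 4.825, H, -0.000, -0.101, -0.000, -2.601, -0.005, 5.113, H, -0.000, -0.101, -0.000, -2.073, -0.005, 5.349, H, -0.000, -0.101, -0.000, -1.523, -0.006, 5.531, H, -0.000, -0.101, -0.000, -0.958, -0.007, 5.656, H, -0.000, -0.101, -0.000, -0.383, -0.007, 5.724, H ]
[ -0.000, -0.101, -0.000, 0.195, -0.008, 5.733, H, -0.000, -0.101, -0.000, 0.772, -0.008, 5.684, H, -0.000, -0.101, -0.000, 1.341, -0.009, 5.578, H ]
```

Emit:
{"method": "arm_command", "body": {
  "increments": [0, -0.1, 0, -4.0, 0, 4.1, 0, 0, -0.1, 0, -3.6, 0, 4.5, 0, 0, -0.1, 0, -3.1, 0, 4.8, 0, 0, -0.1, 0, -2.6, 0, 5.1, 0, 0, -0.1, 0, -2.1, 0, 5.3, 0, 0, -0.1, 0, -1.5, 0, 5.5, 0, 0, -0.1, 0, -1.0, 0, 5.7, 0, 0, -0.1, 0, -0.4, 0, 5.7, 0]
}}

```text
clock: 1.15
position: [0.3774, -0.1738, 0.4047]
ee_rot: [-0.681, 0.681, -0.189, 0.19]
contact_force: [0.2, -1.1, 0.4]
width: 0.0853
```

Emit:
{"method": "arm_command", "body": {
  "increments": [0, -0.1, 0, 0.2, 0, 5.7, 0, 0, -0.1, 0, 0.8, 0, 5.7, 0, 0, -0.1, 0, 1.3, 0, 5.6, 0, 0, 0, 0, 0, 0, 0, 0, 0, 0, 0, 0, 0, 0, 0]
}}

```text
clock: 1.78
position: [0.4709, -0.0316, 0.4043]
ee_rot: [-0.702, 0.702, -0.087, 0.086]
contact_force: [-0.3, 0.2, -0.0]
width: 0.0854
```

```bash
python3 - <<'E'
from h import *
from rig import vision
import pickle
p,R,s=now()
c=vision.camera_params("wrist"); im=vision.get_image("wrist"); pickle.dump(c,open("w1.pkl","wb"))
cv2.imwrite("pics/w1.png",im[:,:,::-1])
plan(p,R,(.615,.2546,.14),np.radians(-13.5))
E
```

```text
t 1.77 grasp [ 0.4706 -0.0317  0.2493] yawx -14.1 F [-0.3  0.2 -0. ] w 0.0854 tilt [-0.001 -0.001 -1.   ]
[ 0.000, -0.002, -0.000, 1.174, 1.815, 5.213, H, 0.000, -0.002, -0.000, 1.182, 1.816, 5.211, H, 0.000, -0.002, -0.000, 1.190, 1.817, 5.208, H, 0.000, -0.002, -0.000, 1.198, 1.818, 5.206, H, 0.000, -0.002, -0.000, 1.206, 1.819, 5.204, H, 0.000, -0.002, -0.000, 1.214, 1.820, 5.202, H ]
```

View pics/w1.png

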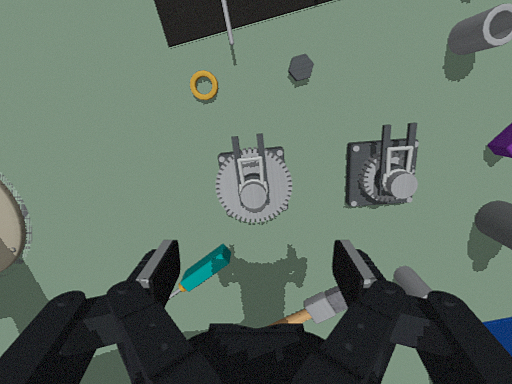

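```bash
python3 - <<'E'
import cv2
t=cv2.imread("pics/w1.png")
cv2.imwrite("pics/w1c.png",cv2.resize(t[130:225,205:300],None,fx=6,fy=6,interpolation=cv2.INTER_CUBIC))
E
```

```text
(no output)
```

View pics/w1c.png

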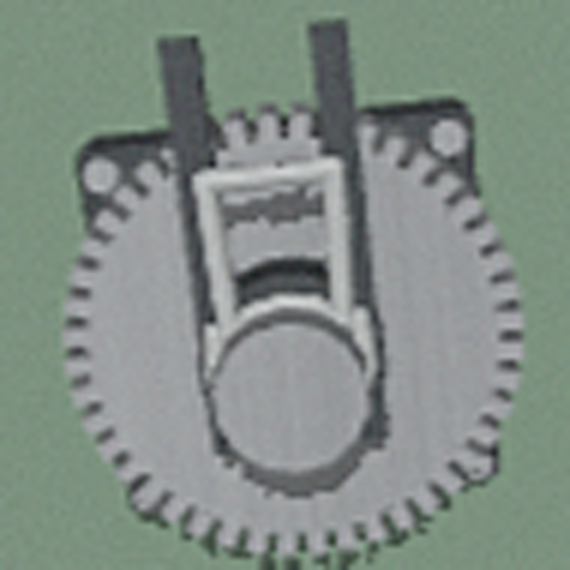

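```bash
python3 - <<'E'
from h import *
import pickle
c=pickle.load(open("w1.pkl","rb"))
def cr(l,o,k): return (np.array(l,float)+.5)/k-.5+np.array(o)
m=cr([(290,397),(205,180),(335,168),(270,174),(180,38),(328,22),(230,310),(340,300)],(205,130),6)
for q,z in zip(m,[.076,.0585,.0585,.0585,.055,.055,.0585,.0585]): print(unproj(c,q,z)[0].round(4))
E
```

```text
[ 0.4596 -0.0526  0.076 ]
[ 0.4527 -0.0096  0.0585]
[ 0.4785 -0.0136  0.0585]
[ 0.4656 -0.0116  0.0585]
[0.4549 0.0184 0.055 ]
[0.484  0.0143 0.055 ]
[ 0.4506 -0.037   0.0585]
[ 0.473  -0.0404  0.0585]
```

Emit:
{"method": "arm_command", "body": {
  "increments": [0, 0, 0, 1.2, 1.8, 5.2, 0, 0, 0, 0, 1.2, 1.8, 5.2, 0, 0, 0, 0, 1.2, 1.8, 5.2, 0, 0, 0, 0, 1.2, 1.8, 5.2, 0, 0, 0, 0, 1.2, 1.8, 5.2, 0, 0, 0, 0, 1.2, 1.8, 5.2, 0, 0, 0, 0, 0, 0, 0, 0]
}}

```text
clock: 2.7
position: [0.6181, 0.2541, 0.2942]
ee_rot: [-0.702, 0.702, -0.088, 0.086]
contact_force: [-0.3, -0.4, -0.1]
width: 0.0854
```

```bash
python3 - <<'E'
from h import *
from rig import vision
import pickle
p,R,s=now()
c=vision.camera_params("wrist"); im=vision.get_image("wrist"); pickle.dump(c,open("w2.pkl","wb"))
cv2.imwrite("pics/w2.png",im[:,:,::-1])
E
```

```text
t 2.7 grasp [0.6177 0.2541 0.1392] yawx -14.1 F [-0.3 -0.4 -0.1] w 0.0854 tilt [-0.003 -0.    -1.   ]
```

View pics/w2.png

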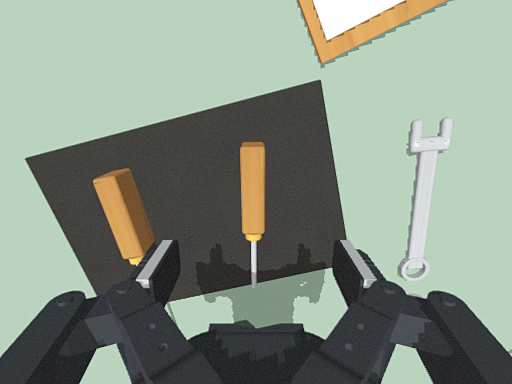

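```bash
python3 - <<'E'
import cv2
t=cv2.imread("pics/w2.png")
cv2.imwrite("pics/w2c.png",cv2.resize(t[135:295,205:305],None,fx=3.7*1,fy=3.7,interpolation=cv2.INTER_CUBIC))
E
```

```text
(no output)
```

View pics/w2c.png

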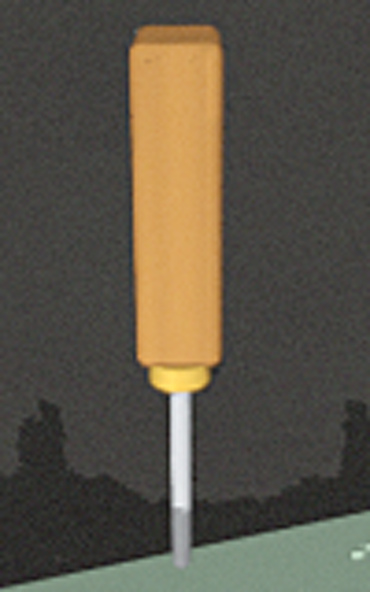

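```bash
python3 - <<'E'
from h import *
import pickle
c=pickle.load(open("w2.pkl","rb"))
def cr(l,o,k): return (np.array(l,float)+.5)/k-.5+np.array(o)
m=cr([(131,43),(219,43),(138,363),(220,363),(181,567)],(205,135),3.7)
P=np.array([unproj(c,q,z)[0] for q,z in zip(m,[.037]*4+[.0065])]);print(P.round(4)); ce=P[:4].mean(0)
d=P[2:4].mean(0)-P[:2].mean(0); print(ce,np.linalg.norm(d),np.degrees(np.arctan2(d[1],d[0])), P[4]-ce, np.degrees(np.arctan2(*(P[4]-ce)[[1,0]])))
p,R,s=now()
plan(p,R,(.6155,.2555,.022),np.radians(-13.8))
E
```

```text
[[0.6138 0.3027 0.037 ]
 [0.6334 0.2978 0.037 ]
 [0.5943 0.2235 0.037 ]
 [0.6146 0.2185 0.037 ]
 [0.5834 0.1374 0.0065]]
[0.61403137 0.26064948 0.037     ] 0.08157954186010664 -103.59827626696818 [-0.0305967  -0.12325236 -0.0305    ] -103.94153107935614
t 2.75 grasp [0.617  0.2524 0.1402] yawx -14.1 F [-0.7 -1.  -0.7] w 0.0852 tilt [-0.003 -0.002 -1.   ]
[ 0.001, -0.003, -0.001, -0.117, 5.910, 0.129, H, 0.001, -0.003, -0.001, -0.123, 5.910, 0.123, H ]
```

```bash
python3 - <<'E'
from h import *
p,R,s=now()
plan(p,R,(.615,.2575,.027),np.radians(-13.6),n=3)
E
```

```text
t 2.75 grasp [0.617  0.2524 0.1402] yawx -14.1 F [-0.7 -1.  -0.7] w 0.0852 tilt [-0.003 -0.002 -1.   ]
[ 0.001, -0.003, -0.001, -0.111, 3.773, 0.146, H, 0.001, -0.003, -0.001, -0.113, 3.773, 0.144, H, 0.001, -0.003, -0.001, -0.115, 3.773, 0.141, H ]
```

Emit:
{"method": "arm_command", "body": {
  "increments": [0, -0.003, 0, -0.11, 3.8, 0.15, 0, 0, -0.003, 0, -0.11, 3.8, 0.15, 0, 0, -0.003, 0, -0.11, 3.7, 0.15, 0, 0, 0, 0, 0, 0, 0, 0]
}}

```text
clock: 3.25
position: [0.6134, 0.2558, 0.1817]
ee_rot: [-0.701, 0.703, -0.087, 0.082]
contact_force: [0.6, -0.6, -0.0]
width: 0.0855
```

```bash
python3 - <<'E'
from h import *
from rig import vision
import pickle
p,R,s=now()
im=vision.get_image("wrist"); 
cv2.imwrite("pics/w3.png",im[:,:,::-1])
im=vision.get_image("scene"); 
cv2.imwrite("pics/s3.png",cv2.resize(im[150:320,210:380,::-1],None,fx=3,fy=3))
E
```

```text
t 3.25 grasp [0.6124 0.2553 0.0267] yawx -13.7 F [ 0.6 -0.6 -0. ] w 0.0855 tilt [-0.006 -0.003 -1.   ]
```

View pics/w3.png

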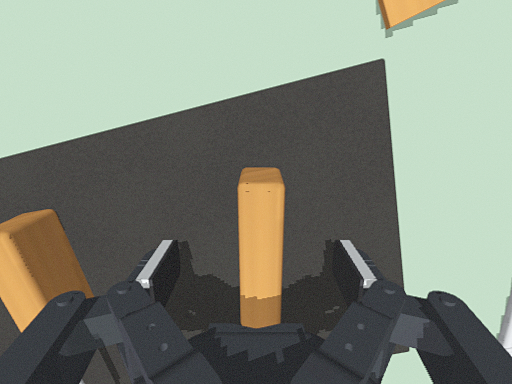

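View pics/s3.png

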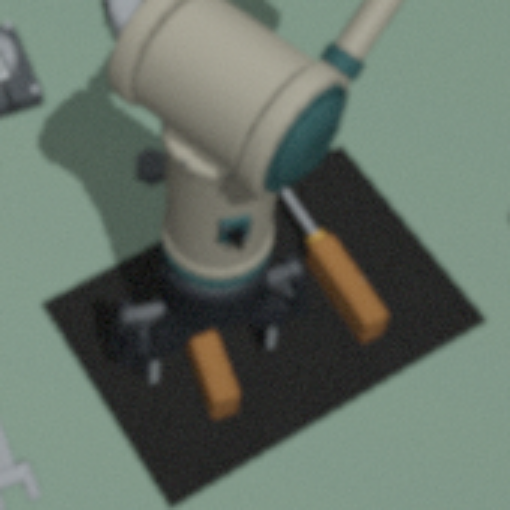

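Emit:
{"method": "arm_command", "body": {
  "increments": [0, 0, 0, 0, 0, 0, 0.7, 0, 0, 0, 0, 0, 0, 1, 0, 0, 0, 0, 0, 0, 1, 0, 0, 0, 0, 0, 0, 1, 0, 0, 0, 0, 0, 0, 1, 0, 0, 0, 0, 0, 0, 1],
  "grip_force": 75
}}

```text
clock: 4.1
position: [0.6152, 0.2588, 0.1845]
ee_rot: [0.702, -0.702, 0.083, -0.084]
contact_force: [-0.1, -0.2, 6.1]
width: 0.0208
```

```bash
python3 - <<'E'
from h import *
p,R,s=now()
E
```

```text
t 4.1 grasp [0.6154 0.2588 0.0295] yawx -13.6 F [-0.1 -0.2  6.1] w 0.0208 tilt [ 0.002  0.    -1.   ]
```

Emit:
{"method": "arm_command", "body": {
  "increments": [0, 0, 0, 0, -2, 0, 1, 0, 0, 0, 0, -3.5, 0, 1, 0, 0, 0, 0, -3.5, 0, 1, 0, 0, 0, 0, 0, 0, 1, 0, 0, 0, 0, 0, 0, 1]
}}

```text
clock: 4.72
position: [0.6142, 0.2584, 0.2722]
ee_rot: [-0.702, 0.703, -0.084, 0.083]
contact_force: [-0.6, 0.2, -1.0]
width: 0.0209
```

```bash
python3 - <<'E'
from h import *
from rig import vision
p,R,s=now()
for n in ("scene","top"):
  im=vision.get_image(n)[:,:,::-1]; cv2.imwrite(f"pics/{n}4.png",im)
cv2.imwrite("pics/t4c.png",cv2.resize(im[130:290,100:300],None,fx=4,fy=3.75,interpolation=cv2.INTER_CUBIC) if 0 else cv2.resize(im[140:290,110:300],None,fx=4,fy=4,interpolation=cv2.INTER_CUBIC))
plan(p,R,(.4786,.0808,.112),np.radians(-8))
E
```

```text
t 4.72 grasp [0.6138 0.2583 0.1172] yawx -13.6 F [-0.6  0.2 -1. ] w 0.0209 tilt [-0.003 -0.001 -1.   ]
[ 0.000, -0.024, -0.001, -2.253, 0.143, -5.112, H, 0.000, -0.024, -0.001, -2.376, 0.140, -5.056, H, 0.000, -0.024, -0.001, -2.499, 0.137, -4.997, H, 0.000, -0.024, -0.001, -2.620, 0.134, -4.934, H ]
```

View pics/t4c.png

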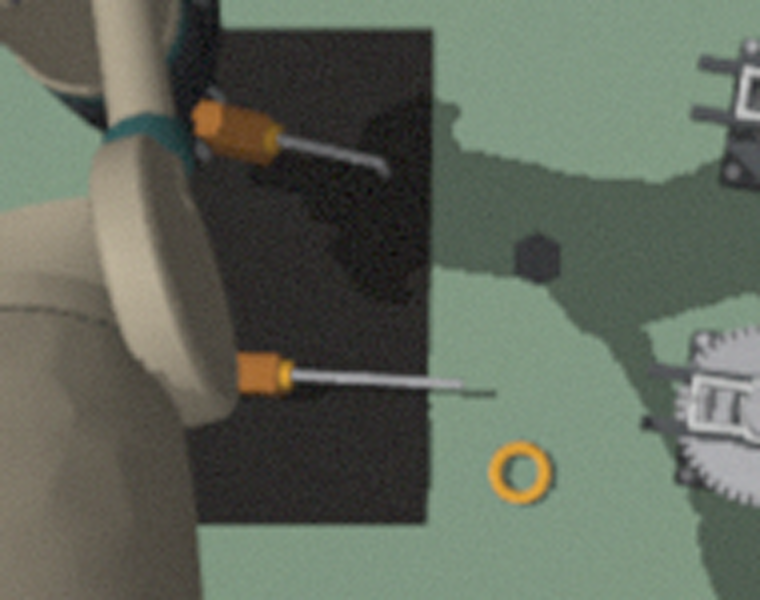

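View pics/scene4.png

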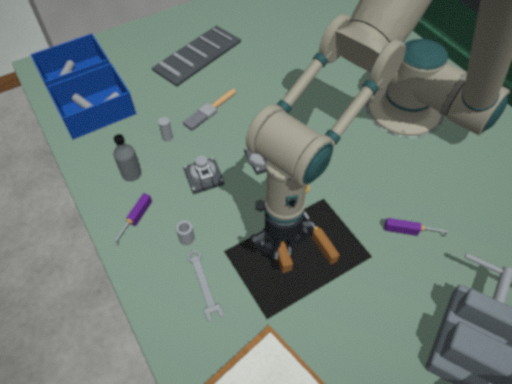

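```bash
python3 - <<'E'
from h import *
from rig import vision
T=vision.camera_params("top")
def cr(l,o,k): return (np.array(l,float)+.5)/k-.5+np.array(o)
m=cr([(381,162),(387,175),(283,139)],(110,140),4)
for q,z in zip(m,[.1187,.0945,.1187]): print(unproj(T,q,z)[0].round(4))
g=np.array([.6138,.2583]);a=np.radians(-103.6)
print(g+.1053*np.array([np.cos(a),np.sin(a)]))
E
```

```text
[0.589  0.1546 0.1187]
[0.5871 0.154  0.0945]
[0.6016 0.2071 0.1187]
[0.58903954 0.15595251]
```

Emit:
{"method": "arm_command", "body": {
  "increments": [0, -0.024, 0, -2.25, 0.1, -5.1, 1, 0, -0.024, 0, -2.4, 0.1, -5.05, 1, 0, -0.024, 0, -2.5, 0.1, -5.0, 1, 0, -0.024, 0, -2.6, 0.1, -4.9, 1, 0, 0, 0, 0, 0, 0, 1, 0, 0, 0, 0, 0, 0, 1]
}}

```text
clock: 5.58
position: [0.4795, 0.0815, 0.2692]
ee_rot: [0.705, -0.705, 0.05, -0.05]
contact_force: [-0.4, 0.5, -0.1]
width: 0.0208
```

```bash
python3 - <<'E'
from h import *
from rig import vision
p,R,s=now()
im=vision.get_image("top")[:,:,::-1]
cv2.imwrite("pics/t5c.png",cv2.resize(im[180:290,190:350],None,fx=5,fy=5,interpolation=cv2.INTER_CUBIC))
im=vision.get_image("scene")[:,:,::-1]
cv2.imwrite("pics/s5c.png",cv2.resize(im[100:220,220:350],None,fx=5,fy=5,interpolation=cv2.INTER_CUBIC))
plan(p,R,(.4787,.0812,.075),np.radians(-8))
E
```

```text
t 5.58 grasp [0.4795 0.0815 0.1142] yawx -8.1 F [-0.4  0.5 -0.1] w 0.0208 tilt [ 0.  0. -1.]
[ -0.000, -0.002, -0.000, -0.080, 3.923, -0.039, H ]
```

View pics/t5c.png

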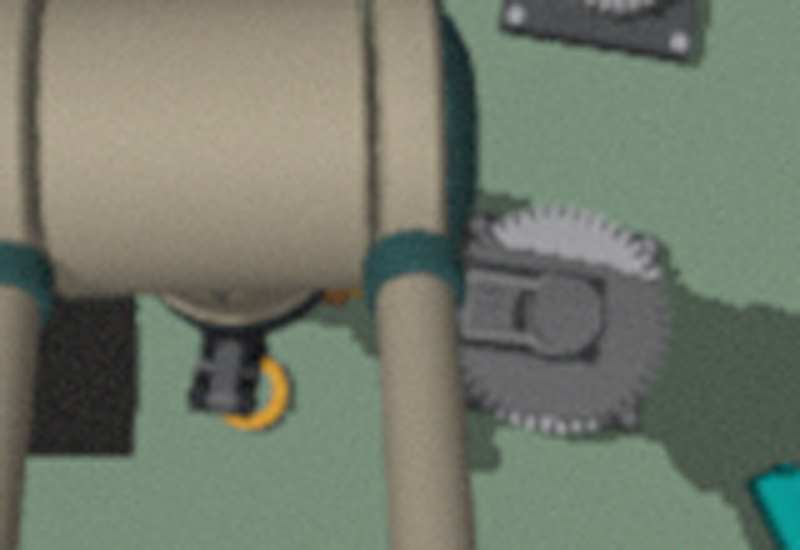

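View pics/s5c.png

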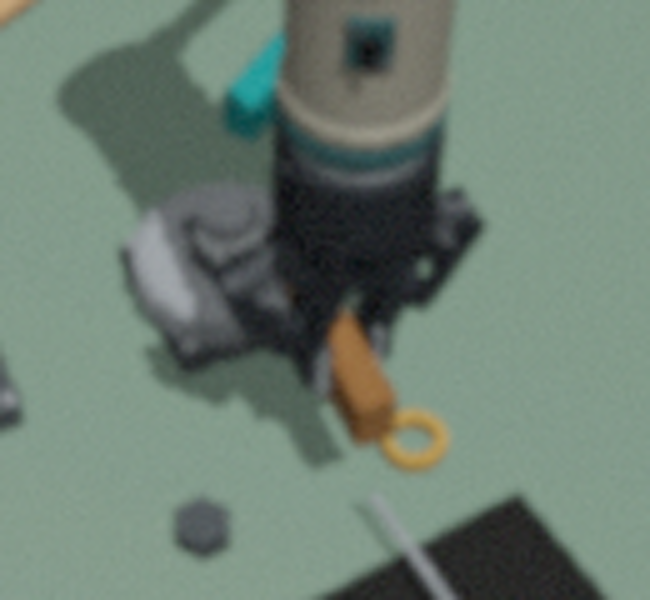

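Emit:
{"method": "arm_command", "body": {
  "increments": [0, 0, 0, -0.08, 1.2, -0.03, 1, 0, 0, 0, 0, 1.2, 0, 1, 0, 0, 0, 0, 0.6, 0, 1, 0, 0, 0, 0, 0.4, 0, 1]
}}

```text
clock: 6.18
position: [0.4783, 0.0815, 0.2349]
ee_rot: [-0.705, 0.705, -0.05, 0.049]
contact_force: [0.0, 0.1, -1.3]
width: 0.0208
```

```bash
python3 - <<'E'
from h import *
from rig import vision
p,R,s=now()
im=vision.get_image("wrist")[:,:,::-1]
cv2.imwrite("pics/w6.png",im)
E
```

```text
t 6.17 grasp [0.4782 0.0814 0.0799] yawx -8.1 F [ 0.   0.1 -1.3] w 0.0208 tilt [-0.001 -0.    -1.   ]
```

View pics/w6.png

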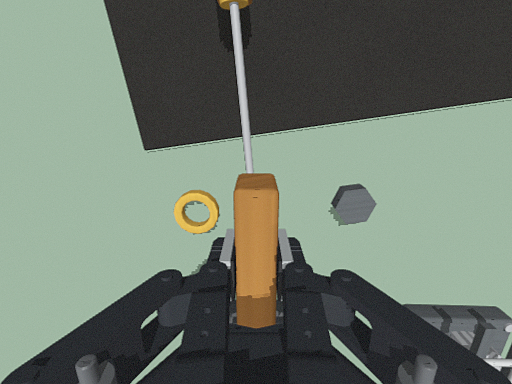

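Emit:
{"method": "arm_command", "body": {
  "increments": [0, 0, 0, 0, 0.5, 0, 1, 0, 0, 0, 0, 0.5, 0, 1, 0, 0, 0, 0, 0, 0, 1]
}}

```text
clock: 6.6
position: [0.4782, 0.0813, 0.2253]
ee_rot: [-0.705, 0.705, -0.05, 0.05]
contact_force: [0.8, -1.5, -0.7]
width: 0.0205
```

```bash
python3 - <<'E'
from h import *
from rig import vision
p,R,s=now()
im=vision.get_image("scene")[:,:,::-1]
cv2.imwrite("pics/s7.png",cv2.resize(im[100:220,220:350],None,fx=5,fy=5,interpolation=cv2.INTER_CUBIC))
E
```

```text
t 6.6 grasp [0.4781 0.0813 0.0703] yawx -8.1 F [ 0.8 -1.5 -0.7] w 0.0205 tilt [-0.001 -0.    -1.   ]
```

View pics/s7.png

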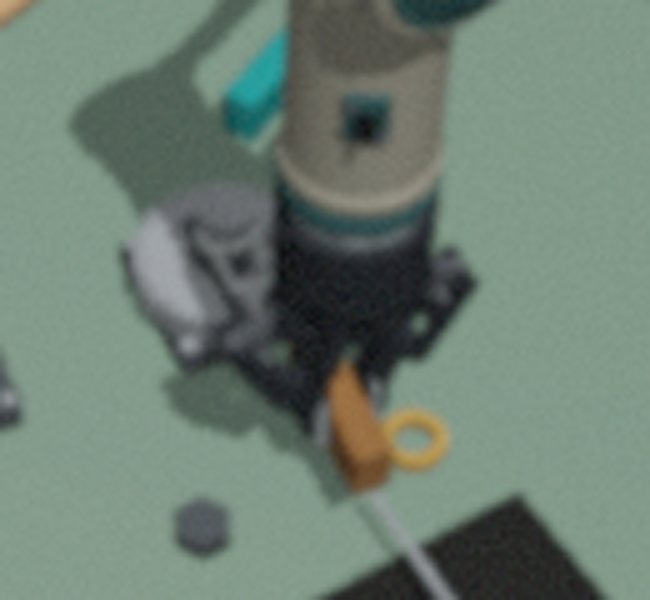

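Emit:
{"method": "arm_command", "body": {
  "increments": [0, 0, 0, 0, 0, 0.5, 1, 0, 0, 0, 0, 0, 0.5, 1, 0, 0, 0, 0, 0, 0.3, 1, 0, 0, 0, 0, 0, 0, 1]
}}

```text
clock: 7.15
position: [0.4802, 0.0936, 0.2257]
ee_rot: [-0.704, 0.706, -0.049, 0.049]
contact_force: [-0.2, -4.6, -1.2]
width: 0.0208
```

Emit:
{"method": "arm_command", "body": {
  "increments": [0, 0, 0, 0, 0, 0.4, 1, 0, 0, 0, 0, 0, 0.4, 1, 0, 0, 0, 0, 0, 0, 1]
}}

```text
clock: 7.52
position: [0.4815, 0.1028, 0.2258]
ee_rot: [0.706, -0.705, 0.05, -0.05]
contact_force: [0.6, 0.4, -0.7]
width: 0.0209
```

Emit:
{"method": "arm_command", "body": {
  "increments": [0, 0, 0, 0, 0, 0.4, 1, 0, 0, 0, 0, 0, 0.4, 1, 0, 0, 0, 0, 0, 0, 1]
}}

```text
clock: 7.9
position: [0.4826, 0.1104, 0.2257]
ee_rot: [0.705, -0.705, 0.05, -0.05]
contact_force: [-0.6, 0.5, -0.7]
width: 0.0207
```

```bash
python3 - <<'E'
from h import *
from rig import vision
p,R,s=now()
im=vision.get_image("scene")[:,:,::-1]
cv2.imwrite("pics/s8.png",cv2.resize(im[100:220,220:350],None,fx=5,fy=5,interpolation=cv2.INTER_CUBIC))
im=vision.get_image("top")[:,:,::-1]
cv2.imwrite("pics/t8.png",cv2.resize(im[180:290,190:350],None,fx=5,fy=5,interpolation=cv2.INTER_CUBIC))
E
```

```text
t 7.9 grasp [0.4826 0.1105 0.0707] yawx -8.1 F [-0.6  0.5 -0.7] w 0.0207 tilt [ 0.  0. -1.]
```

View pics/s8.png

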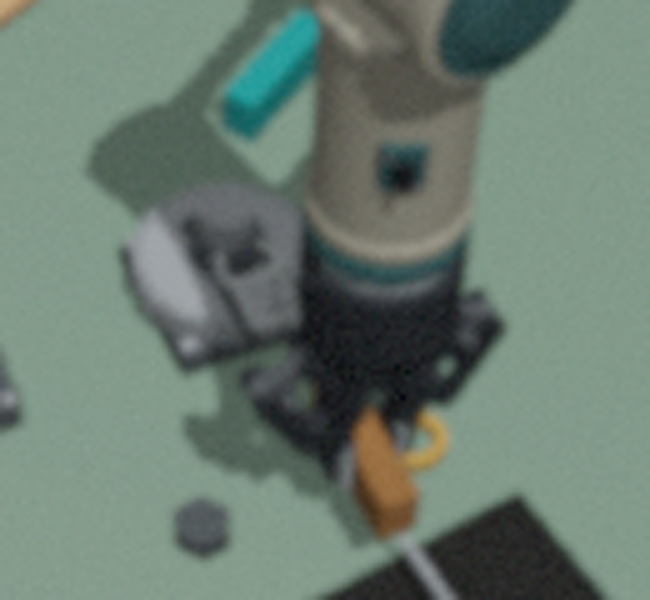

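View pics/t8.png

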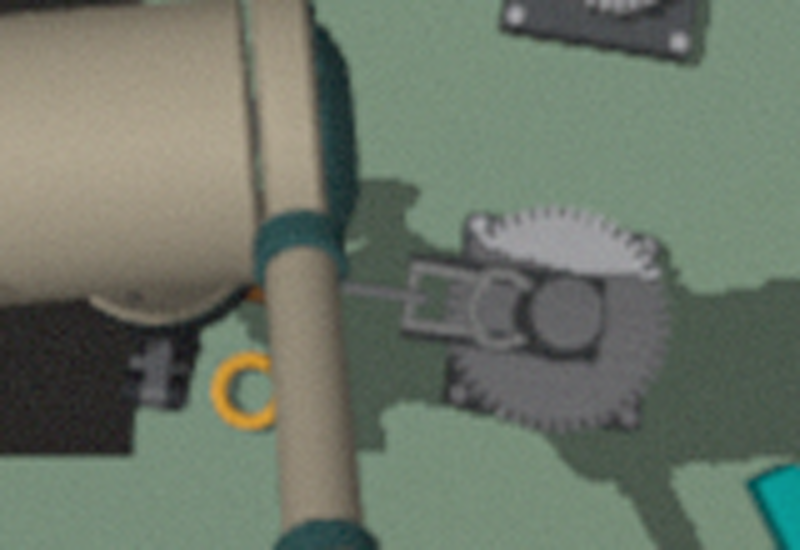

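```bash
cat >> h.py <<'E'
def swing(pos,R,tips,heads,zs,L=.1055):
    """rows through tip positions with handle headings (deg), tool grasp z"""
    P=pos;Rc=R;out=[]
    for tp,h,z in zip(tips,heads,zs):
        a=np.radians(h); g=np.array([tp[0]+L*np.cos(a),tp[1]+L*np.sin(a),z])
        yx=a-np.pi/2; x=np.array([np.cos(yx),np.sin(yx),0]);y=np.array([0,0,-1.]);Rt=np.c_[x,y,np.cross(x,y)]
        pt=g+[0,0,.155]
        out.append(np.r_[Ro.from_matrix(Rc.T@Rt).as_rotvec(),Rc.T@(pt-P)*100]);P=pt;Rc=Rt
    for r in out: print(', '.join(f'{v:.3f}' for v in r)+', 1,')
E
python3 - <<'E'
from h import *
p,R,s=now()
t0=np.array([.468,.006]);d=np.array([.139,.99])
n=8
swing(p,R,[t0+d*.073*(i+1)/n for i in range(n)],[82,82]+[82+30*(i+1)/6 for i in range(6)],[.0705]*8)
E
```

```text
t 8.0 grasp [0.4825 0.1102 0.0706] yawx -8.1 F [-0.1  0.3 -0.9] w 0.0208 tilt [-0.  0. -1.]
0.000, -0.001, -0.000, 0.015, 0.014, 0.942, 1,
0.000, 0.000, 0.000, -0.000, 0.000, 0.912, 1,
0.000, -0.087, 0.000, -0.920, 0.000, 0.872, 1,
0.000, -0.087, 0.000, -0.840, 0.000, 0.869, 1,
0.000, -0.087, 0.000, -0.761, 0.000, 0.858, 1,
0.000, -0.087, 0.000, -0.684, 0.000, 0.841, 1,
0.000, -0.087, 0.000, -0.608, 0.000, 0.817, 1,
0.000, -0.087, 0.000, -0.534, 0.000, 0.787, 1,
```

Emit:
{"method": "arm_command", "body": {
  "increments": [0, 0, 0, 0, 0, 0.93, 1, 0, 0, 0, 0, 0, 0.91, 1, 0, -0.087, 0, -0.92, 0, 0.87, 1, 0, -0.087, 0, -0.84, 0, 0.87, 1, 0, 0, 0, 0, 0, 0, 1]
}}

```text
clock: 8.62
position: [0.4688, 0.1482, 0.2256]
ee_rot: [0.707, -0.707, -0.012, 0.012]
contact_force: [-0.3, 0.1, -1.1]
width: 0.0206
```

```bash
python3 - <<'E'
from h import *
from rig import vision
p,R,s=now()
im=vision.get_image("top")[:,:,::-1]
cv2.imwrite("pics/t9.png",cv2.resize(im[180:290,190:350],None,fx=5,fy=5,interpolation=cv2.INTER_CUBIC))
E
```

```text
t 8.62 grasp [0.4687 0.1482 0.0706] yawx 1.9 F [-0.3  0.1 -1.1] w 0.0206 tilt [-0.  0. -1.]
```

View pics/t9.png

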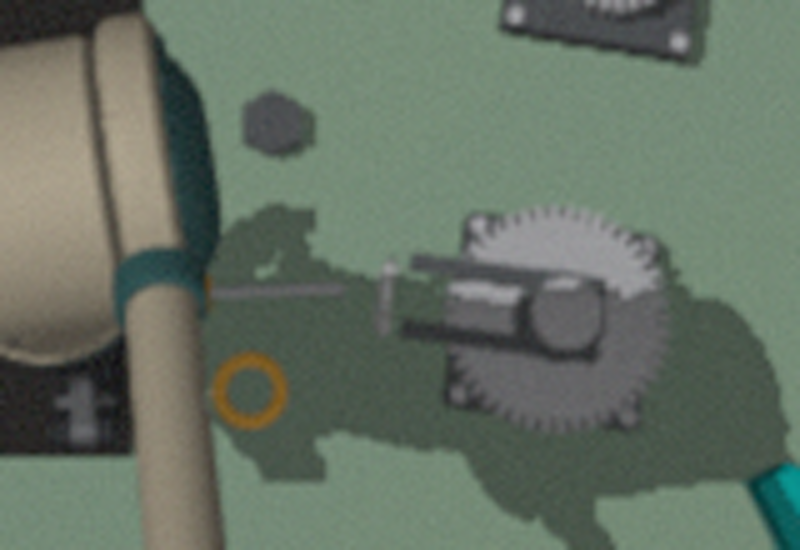

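Emit:
{"method": "arm_command", "body": {
  "increments": [0, 0, 0, 0, 0, 0, 1, 0, 0, 0, 0, 0, 0, 1, 0, 0, 0, 0, 0, 0, 1]
}}

```text
clock: 9.05
position: [0.4695, 0.1471, 0.2257]
ee_rot: [-0.707, 0.707, 0.011, -0.011]
contact_force: [1.3, -0.2, -1.0]
width: 0.0205
```

```bash
python3 - <<'E'
from h import *
from rig import vision
p,R,s=now()
im=vision.get_image("top")[:,:,::-1]
cv2.imwrite("pics/t10.png",cv2.resize(im[180:290,190:350],None,fx=5,fy=5,interpolation=cv2.INTER_CUBIC))
im=vision.get_image("scene")[:,:,::-1]
cv2.imwrite("pics/s10.png",cv2.resize(im[120:240,220:350],None,fx=5,fy=5,interpolation=cv2.INTER_CUBIC))
im=vision.get_image("wrist")[:,:,::-1]
cv2.imwrite("pics/w10.png",im)
E
```

```text
t 9.05 grasp [0.4695 0.1471 0.0707] yawx 1.8 F [ 1.3 -0.2 -1. ] w 0.0205 tilt [ 0. -0. -1.]
```

View pics/t10.png

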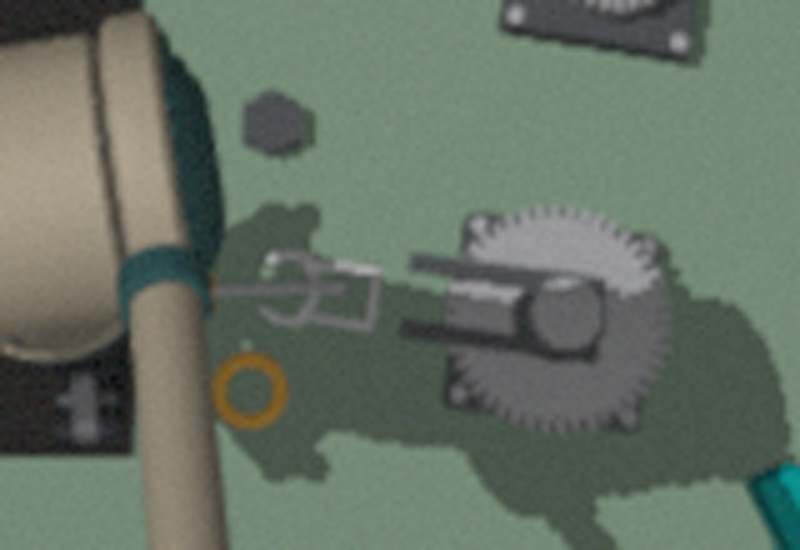

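View pics/s10.png

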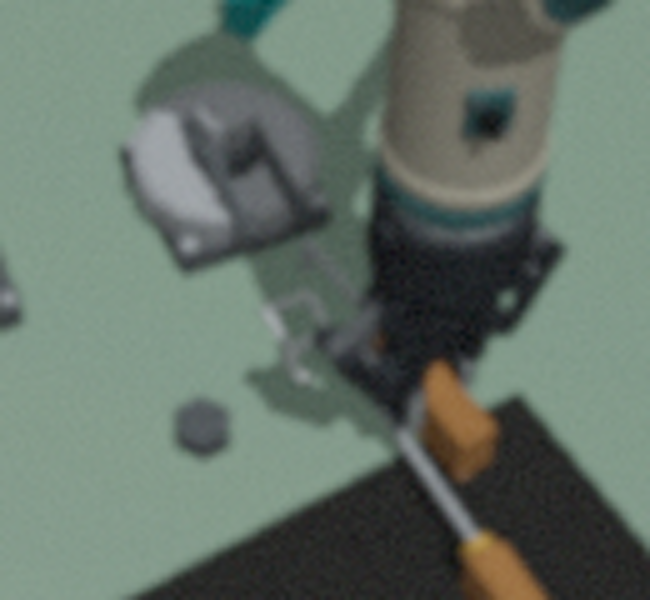

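View pics/w10.png

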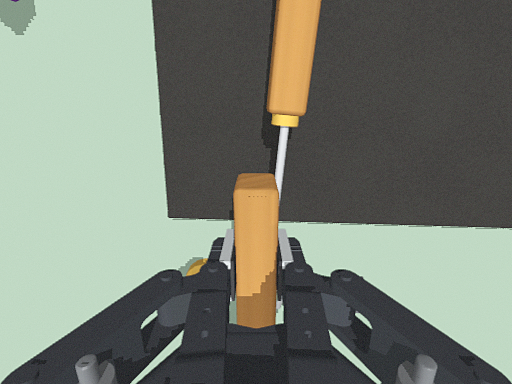

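Emit:
{"method": "arm_command", "body": {
  "increments": [0, 0, 0, 0, -2, 0, 1, 0, 0, 0, 0, -3, 0, 1, 0, 0, 0, 0, -2, 0, 1, 0, 0, 0, 0, 0, 0, 1]
}}

```text
clock: 9.7
position: [0.4699, 0.1474, 0.297]
ee_rot: [0.707, -0.707, -0.013, 0.01]
contact_force: [0.1, 0.9, -0.8]
width: 0.0205
```

```bash
python3 - <<'E'
from h import *
p,R,s=now()
plan(p,R,(.6145,.2588,.08),np.radians(-13.6),vmax=4.5)
E
```

```text
t 9.7 grasp [0.4705 0.1474 0.142 ] yawx 1.9 F [ 0.1  0.9 -0.8] w 0.0205 tilt [ 0.004  0.001 -1.   ]
[ -0.000, 0.054, 0.001, 2.959, 1.253, 2.132, H, -0.000, 0.054, 0.001, 2.841, 1.250, 2.289, H, -0.000, 0.054, 0.001, 2.714, 1.248, 2.440, H, -0.000, 0.054, 0.001, 2.579, 1.245, 2.583, H, -0.000, 0.054, 0.001, 2.437, 1.243, 2.719, H ]
```

Emit:
{"method": "arm_command", "body": {
  "increments": [0, 0.054, 0, 2.96, 0, 2.13, 1, 0, 0.054, 0, 2.84, 0, 2.29, 1, 0, 0.054, 0, 2.71, 1.5, 2.44, 1, 0, 0.054, 0, 2.58, 2.3, 2.58, 1, 0, 0.054, 0, 2.44, 2.4, 2.72, 1, 0, 0, 0, 0, 0, 0, 1]
}}

```text
clock: 10.45
position: [0.6143, 0.2597, 0.2291]
ee_rot: [-0.702, 0.703, -0.085, 0.082]
contact_force: [-1.1, -0.0, -1.7]
width: 0.0208
```

```bash
python3 - <<'E'
from h import *
p,R,s=now()
plan(p,R,(.6145,.2588,.033),np.radians(-13.6),n=3)
E
```

```text
t 10.45 grasp [0.6136 0.2595 0.0741] yawx -13.5 F [-1.1 -0.  -1.7] w 0.0208 tilt [-0.005 -0.001 -1.   ]
[ 0.001, 0.000, -0.002, 0.019, 1.371, -0.025, H, 0.001, 0.000, -0.002, 0.017, 1.371, -0.026, H, 0.001, 0.000, -0.002, 0.015, 1.371, -0.027, H ]
```

Emit:
{"method": "arm_command", "body": {
  "increments": [0, 0, 0, 0, 1.4, 0, 1, 0, 0, 0, 0, 1.4, 0, 1, 0, 0, 0, 0, 1.2, 0, 1, 0, 0, 0, 0, 0.2, 0, 1, 0, 0, 0, 0, 0, 0, 1]
}}

```text
clock: 11.08
position: [0.6137, 0.2587, 0.1918]
ee_rot: [0.702, -0.702, 0.084, -0.084]
contact_force: [0.2, -0.4, -0.7]
width: 0.021
```

```bash
python3 - <<'E'
from h import *
p,R,s=now()
E
```

```text
t 11.07 grasp [0.6138 0.2587 0.0368] yawx -13.6 F [ 0.2 -0.4 -0.7] w 0.021 tilt [ 0. -0. -1.]
```

Emit:
{"method": "arm_command", "body": {
  "increments": [0, 0, 0, 0, 0.4, 0, 1, 0, 0, 0, 0, 0.25, 0, 1, 0, 0, 0, 0, 0, 0, 1]
}}

```text
clock: 11.45
position: [0.6136, 0.2587, 0.185]
ee_rot: [-0.702, 0.702, -0.084, 0.083]
contact_force: [0.2, -0.1, -0.8]
width: 0.0205
```

Emit:
{"method": "arm_command", "body": {
  "increments": [0, 0, 0, 0, 0.1, 0, 1, 0, 0, 0, 0, 0, 0, 1]
}}

```text
clock: 11.7
position: [0.6138, 0.2588, 0.1845]
ee_rot: [0.702, -0.702, 0.083, -0.084]
contact_force: [-0.7, -0.5, 1.2]
width: 0.0205
```

Emit:
{"method": "arm_command", "body": {
  "increments": [0, 0, 0, 0, 0.1, 0, 1, 0, 0, 0, 0, 0, 0, 1]
}}

```text
clock: 11.95
position: [0.6137, 0.2588, 0.1845]
ee_rot: [0.702, -0.702, 0.083, -0.084]
contact_force: [-1.6, -0.2, 5.7]
width: 0.0208
```

Emit:
{"method": "arm_command", "body": {
  "increments": [0, 0, 0, 0, 0, 0, 0.6, 0, 0, 0, 0, 0, 0, 0.3, 0, 0, 0, 0, 0, 0, 0, 0, 0, 0, 0, 0, 0, 0, 0, 0, 0, 0, 0, 0, 0, 0, 0, 0, 0, 0, 0, 0]
}}

```text
clock: 12.7
position: [0.6137, 0.2588, 0.1831]
ee_rot: [-0.702, 0.702, -0.084, 0.084]
contact_force: [-0.6, 0.3, 0.3]
width: 0.0856
```

Emit:
{"method": "arm_command", "body": {
  "increments": [0, 0, 0, 0, -2, 0, 0, 0, 0, 0, 0, -4, 0, 0, 0, 0, 0, 0, -6, 0, 0, 0, 0, 0, 0, -5, 3, 0, 0, 0, 0, 0, 0, 5, 0, 0, 0, 0, 0, 0, 5, 0, 0, 0, 0, 0, 0, 0, 0]
}}

```text
clock: 13.58
position: [0.6441, 0.3885, 0.3523]
ee_rot: [0.703, -0.702, 0.082, -0.082]
contact_force: [-0.3, -0.8, 0.3]
width: 0.0853
```

```bash
python3 - <<'E'
from h import *
from rig import vision
p,R,s=now()
for n in ("top","scene","wrist"):
  im=vision.get_image(n)[:,:,::-1]; cv2.imwrite(f"pics/{n}12.png",im)
  if n=="top": cv2.imwrite("pics/t12c.png",cv2.resize(im[140:290,110:300],None,fx=4,fy=4,interpolation=cv2.INTER_CUBIC))
E
```

```text
t 13.57 grasp [0.6442 0.3887 0.1973] yawx -13.4 F [-0.3 -0.8  0.3] w 0.0853 tilt [ 0.     0.001 -1.   ]
```

View pics/t12c.png

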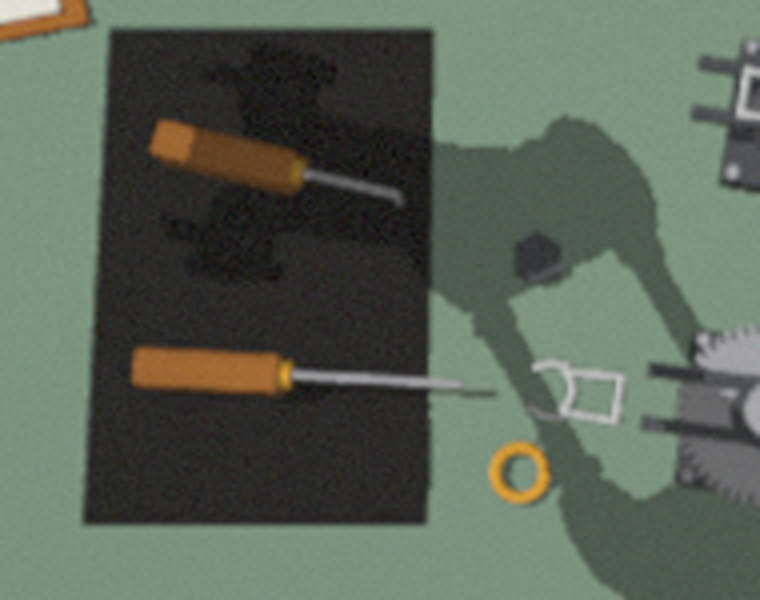

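View pics/scene12.png

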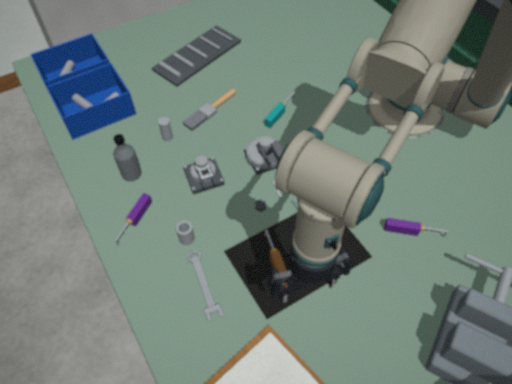

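View pics/wrist12.png

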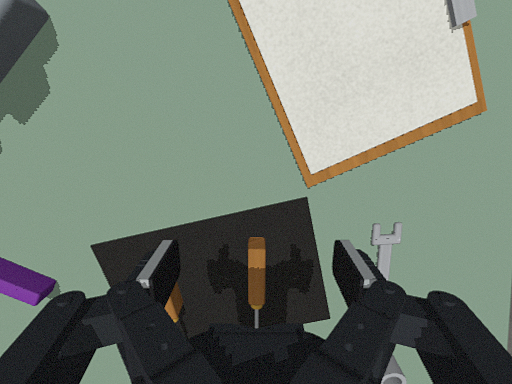

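```bash
python3 - <<'E'
from h import *
from rig import vision,ticket
T=vision.camera_params("top")
for q in [(545,390),(618,396)]:
  print(unproj(T,(np.array(q)+.5)/4-.5+np.array([110,140]),.003))
now()
print(ticket.sign_off())
E
```

```text
[[0.47727364 0.06893019 0.003     ]]
[[0.47373121 0.02605636 0.003     ]]
t 13.72 grasp [0.6439 0.3844 0.1976] yawx -13.6 F [-0.2 -0.9  0.4] w 0.0851 tilt [-0.001 -0.001 -1.   ]
the job is handed in; nothing more can be done
None
```

The larger gear's clip is off its shaft, and the pick is back on the mat and released. I handed in at about 13.7 s.

- **Pull:** I gripped the hooked pick, lowered its hook into the loop and pulled level along the clip's axis. About 4.6 N showed on the wrist partway through the pull. After that the force fell to nothing and the clip slid out along the keeper plate's prongs.
- **Clip:** It did not stay on the hook. It tipped off the prong ends, dropped about 5 cm, flipped over and landed flat on the bench. In the last top picture its ring is about 12 cm from the shaft and its loop bar about 8 cm. Only the pick touched it as far as I could see, though the arm hid the hook from the cameras while it went into the loop.
- **Pick:** It lies upright on the mat, close to where it started, and the gripper is open and well away from it.
- **Others:** I didn't go near the smaller gear's clip, the straight pick or the look-alikes. They look unmoved in the pictures.

**Measurements that disagreed:** The top and wrist cameras put the shaft about 3.5 mm apart and the pick's handle about 6 mm apart along its length. I took values in between, and the top view of the lifted hook then agreed to about 2 mm. An early scene-camera reading of the shaft was about 8 mm off, so I dropped it.

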